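# Feed a ring along the bent guide rod to the marking stop

## Robot

A 7-joint arm with a two-finger parallel gripper is mounted at the origin on the work surface. World frame = base frame: x ahead of the robot, y to its left, z up, the work surface at z = 0. Lengths are in m, angles in rad, forces in N, time in s.
With the tool pointing down it reaches from about 0.4 to 0.875 m from the base axis. Payload 19.3 kg.
Tool frame: the origin (TCP) lies at the centre of the arm's flange, where the gripper is bolted on; the fingertips stand 173 mm ahead of it and the grasp point (between the pads) lies 155 mm ahead of it (manip.finger_overhang is the z of the fingertips in the tool frame, in m); z points along the fingers, y is the line along which they close (so a half turn about z gives the same grasp; the last joint's range is limited). The gripper opens to 85 mm and grips with 20 to 120 N. Pads are 22 mm wide; open, the fingers measure 114 mm over their backs; the gripper's body (76 mm by 85 mm) begins 54 mm behind the grasp point. The pads swing forward as they close: fully open they stand 13 mm farther back than shut.
Start: joints at [1.21, 0.521, -0.036, 1.599, 0.021, 1.021, -0.113], TCP at [0.179, -0.599, 0.405] pointing down, gripper open.
Joint ranges: [-2.91, 2.91], [-0.3, 2.13], [-1.5, 1.42], [0.17, 2.43], [-1.26, 4.41], [0.16, 1.93], [-2.52, 2.52]. Speed limits (rad/s): [1.89, 1.89, 2.39, 2.39, 3.01, 3.01, 3.01].

## Interface

Orientations are given as a unit quaternion [x, y, z, w].
In Python, from rig import manip gives the robot as it stands. Calls block until the motion is done:
- manip.move_ptp(position, orientation): joint-space move of the TCP to a pose.
- manip.move_straight(position, v=0.15, attitude=None, threshold=None): straight line of the TCP; attitude=None keeps the orientation; v is the mean speed in m/s. With threshold (N) it stops when the force on the tool has changed by that much, and returns True; else False.
- manip.goto_joints(angles): joint-space move.
- manip.move_gripper(opening): finger opening in m; the grip force is fixed at half the most; returns when the fingers have stopped.
- manip.sleep(seconds).
- manip.inverse_kinematics(position, orientation): joint angles nearest the present ones, or None.
- manip.get_obs(): the state.
- manip.snapshot(name): name is "side" or "top" or "wrist"; returns a dict with "color" (400x640x3 uint8, blue, green, red), "vfov" (degrees; the focal length in pixels is half the picture's height over the tangent of half this angle, whatever the lens; pixels are square), "cx", "cy" (the principal point, pixels), "view" (4x4, takes a point from world to camera coordinates). Camera axes: x right, y down, z forward; pixel columns grow to the right and rows downward; lengths in m; the calibration is good to about 2 mm. A picture is of the moment at which its call begins. There is no depth.
A pose or a line that the arm cannot do raises manip.MotionError and nothing moves.
- manip.finish_job(): hands the job in; it is judged then, once.
The state is a dict: "t": time; "qpos": joint angles; "dq": joint speeds; "joint_efforts": joint torques, N m; "position": TCP position; "eef_rot": TCP orientation; "force": force on the tool from outside, world axes, zero at the start; "wrist_torque": the same for the moment, N m; "finger_gap": finger opening in m; "grip_force": force on a finger pad.
Only numpy, scipy, OpenCV 4.12 (cv2) and the standard library are available. Lean on these libraries where they do the work, as an engineer would, in place of code of your own. Each camera call takes 0.05 s, during which the arm holds its last target. There are 200 camera calls.

## Task

Slide the steel ring along the bent guide rod, round both corners, until it sits flush against the round stop on the rod's last leg and holds the stop's little sensing pin pressed in, and leave it hanging there on the rod. Do not force it: ease it round the corners and meet the stop gently. Leave the battery pack, the vee block and the parts bin where they are.

Things in the scene. Friction and masses are not known exactly. Their poses are not given: they have to be found in the camera images.
- ring_center (a point): Centre of the loose plain steel ring on the rod: outside diameter 60 mm, bore 22 mm, 24 mm thick along its own x axis (the bore's axis), about 0.4 kg. It starts somewhere on the rod's first leg, hanging with its centre about 6 mm below the rod's axis. It cannot come off the rod; it slides with dry friction and stays where it is let go.
- rail: (mm) Fixed stage, 40 high, x -110 to 140, y -110 to 110, with a rigid U-shaped steel rod, diameter 10, held only by posts (18 x 24, to 12 above the rod) at its two ends. Origin on the bench, z up, x along both legs away from the robot. First leg: straight, y -80, z 130, from its post at x 100 to x -30. Cross leg: x -75, y -35 to 35. Last leg: straight, y 80, z 160, from x -30 to its post at x 125.
- bend_1 (a point): (mm) Centre of curvature of the rod's first corner (x -30, y -35, z 130 of rail): a quarter circle of radius 45 in plan, from the end of the first leg to the cross leg. From the start of this corner to the end of the second the rod rises evenly along its length, 30 in all (z 130 to 160).
- bend_2 (a point): (mm) Centre of curvature of the rod's second corner (x -30, y 35, z 160 of rail): a quarter circle of radius 45 in plan, from the cross leg to the start of the last leg.
- tappet (a joint): (m) Part-sensing pin of the stop: 0 standing 6 mm out, 0.006 pressed flush (soft spring, 0.5 N). The stop faces -x on the last leg: a boss, diameter 44 mm, 10 mm out of a plate 50 mm wide, to 85 mm above the rod, where a gripper pointing down over the ring meets the plate first. Its face is clamped anywhere from x 25 to 65 mm of rail: find it by touch or sight. Ring centre ends 12 mm short of it.
- battery: Bystander: black cordless-tool battery pack, 115 by 72 by 59 mm, standing to the left of the fixture. Origin at the centre of its underside.
- vee_block: Bystander: steel vee block, 120 by 60 by 55 mm with a channel along its top, to the right of the fixture. Origin at the centre of its underside.
- parts_bin: Bystander: empty open blue bin, 140 by 100 by 60 mm, to the right of the fixture, nearer the robot. Origin at the centre of its underside.
Mind the look-alikes: they are no part of the job. There is more than one size of the part that bears ring_center; the job needs the middle-sized.

How it is judged:
At the end, for the whole second after the job is handed in: The ring hangs at rest on the rod's last leg, flush against the stop: it keeps the stop's sensing pin pressed in by more than 3.5 of its 6 mm, with its axis within 0.15 rad of the leg (value of joint tappet above 0.0035 m and x of ring_center in the frame of rail above 0.005 m and y of ring_center in the frame of rail above 0.06 m and angle between the x axis of ring_center and the x axis of rail, either way round below 0.15 rad and linear speed of ring below 0.01 m/s); the robot touches nothing.
It fails at once if the ring is forced against the rod or the stop with over 80 N (contact force between ring and rail above 80 N).
It fails at once if the battery pack is pushed away (30 mm or more) (distance of battery from where it was at the start of the episode above 0.03 m).
It fails at once if the vee block is pushed away (30 mm or more) (distance of vee_block from where it was at the start of the episode above 0.03 m).
It fails at once if the parts bin is pushed away (30 mm or more) (distance of parts_bin from where it was at the start of the episode above 0.03 m).
It also fails if it takes over 72 s, if anything falls off the work surface, if the arm or the gripper's body presses on something with over 40 N, if the wrist force passes 120 N, or if a joint passes its speed limit or range.

## Working session

There is one attempt and no reset: what is moved stays moved. The work goes in short steps, each a Python script; the robot and the scene stay as the last script left them, time stands still between calls to the robot, and variables do not carry over. Pictures are saved under pics/ and viewed, at most 10 in all, crops included, and the job is handed in when it is done.

```bash
mkdir -p pics; ls; python3 - <<'E'
from rig import manip
import cv2,pickle
d={}
for n in("side","top"):
    s=manip.snapshot(n);d[n]=s;cv2.imwrite(f"pics/{n}0.png",s["color"])
    print(n,s["vfov"],s["cx"],s["cy"],s["view"].round(4).tolist() if hasattr(s["view"],"round") else s["view"])
pickle.dump(d,open("s0.pkl","wb"))
o=manip.get_obs();print(o["t"],o["eef_rot"],o["force"])
E
```

```text
pics
side 54.873398359587036 320.5574580391503 197.19214418337398 [[-0.9014, -0.4328, -0.0155, 0.5432], [-0.2537, 0.5567, -0.7911, 0.231], [0.351, -0.7091, -0.6115, 0.9371], [0.0, 0.0, 0.0, 1.0]]
top 47.64129869076071 320.82087672882307 199.38147638655485 [[0.0044, -0.9997, 0.0247, -0.0261], [-0.9957, -0.0066, -0.0925, 0.6184], [0.0927, -0.0242, -0.9954, 1.2676], [0.0, 0.0, 0.0, 1.0]]
0.1 [ 9.89446530e-01  1.44897642e-01 -1.09371622e-04 -4.75305253e-04] [-0.10688186 -0.59410635  0.31000646]
```

View pics/side0.png

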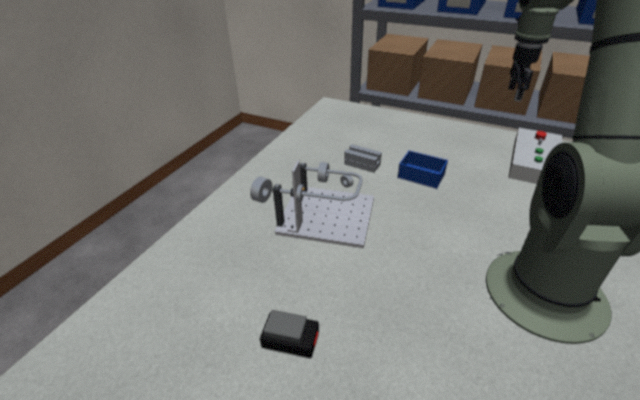

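View pics/top0.png

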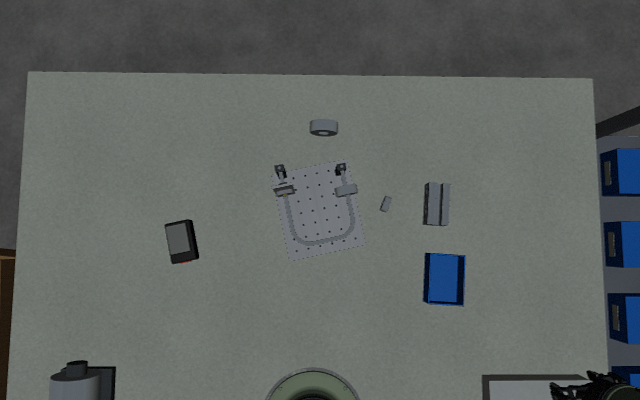

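Candidates in the top view are a large loose ring at (323,127), a small one at (385,203), and the middle one on the rod at (346,189). I choose the one on the rod and will check it in a close crop.

```bash
python3 - <<'E'
import cv2
a=cv2.imread("pics/top0.png")[150:265,260:400]
cv2.imwrite("pics/c1.png",cv2.resize(a,None,fx=5,fy=5,interpolation=cv2.INTER_CUBIC))
a=cv2.imread("pics/side0.png")[150:250,240:390]
cv2.imwrite("pics/c2.png",cv2.resize(a,None,fx=5,fy=5,interpolation=cv2.INTER_CUBIC))
E
```

```text
(no output)
```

View pics/c1.png

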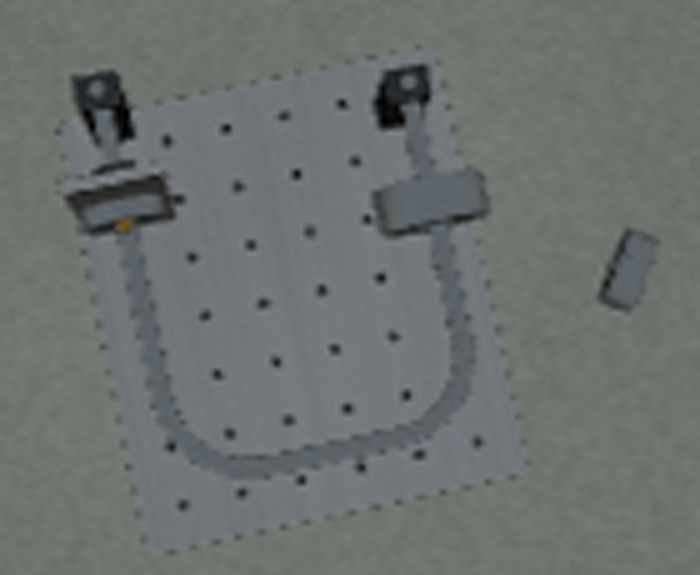

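View pics/c2.png

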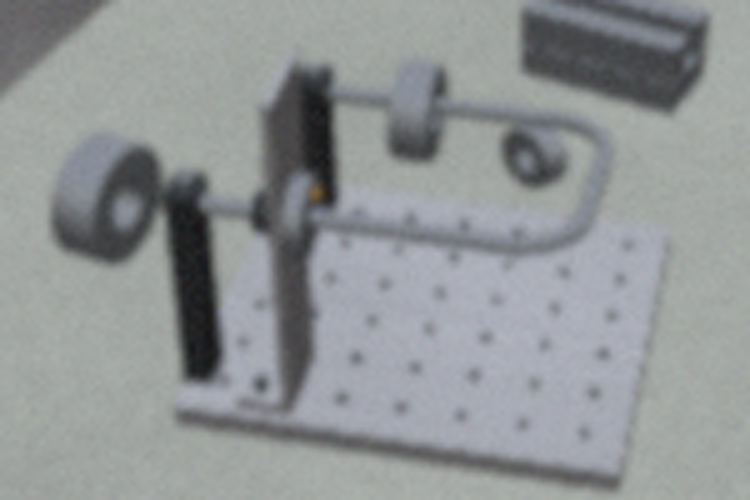

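```bash
cat > h.py <<'E'
import numpy as np, pickle
def K(s): return 200/np.tan(np.radians(s["vfov"]/2))
def proj(s,P):
    P=np.atleast_2d(P);c=P@np.array(s["view"])[:3,:3].T+np.array(s["view"])[:3,3]
    return c[:,:2]/c[:,2:]*K(s)+[s["cx"],s["cy"]]
def R2(a): return np.array([[np.cos(a),-np.sin(a),0],[np.sin(a),np.cos(a),0],[0,0,1]])
E
python3 - <<'E'
from h import *
from scipy.optimize import least_squares
d=pickle.load(open("s0.pkl","rb"))
T=[((148,553),(-110,110,40)),((525,465),(-110,-110,40)),((432,48),(140,-110,40)),((62,122),(140,110,40)),((98,88),(125,80,172)),((407,82),(100,-80,142))]
S=[((620,468),(-110,110,40)),((668,232),(-110,-110,40)),((178,405),(140,110,40)),((188,182),(125,80,172))]
def px(L,o): return (np.array([p for p,_ in L])+.5)/5-.5+o
pt,ps=px(T,[260,150]),px(S,[240,150])
wt,ws=[np.array([w for _,w in L])/1000 for L in(T,S)]
def pose(v,w): return w@R2(v[2]).T+[v[0],v[1],0]
f=lambda v:np.r_[(proj(d["top"],pose(v,wt))-pt).ravel(),(proj(d["side"],pose(v,ws))-ps).ravel()]
r=least_squares(f,[.6,.0,-.2],loss="soft_l1");v=r.x
print(v,f(v).reshape(-1,2).round(1).tolist())
np.save("rail.npy",v)
# ring: silhouette centre in both views
for q,o,n in(((432,201),[260,150],"top"),((416,110),[240,150],"side")):
    u=(np.array(q)+.5)/5-.5+o
    g=lambda x:np.hypot(*(proj(d[n],pose(v,np.array([[x/1000,-.08,.124]])))[0]-u))
    xs=np.arange(-30,100);e=[g(x) for x in xs];print(n,xs[np.argmin(e)],min(e))
# stop: pin/boss front top edge in top view; side boss edge
u=(np.array((125,224))+.5)/5-.5+[260,150]
for z in(.16,.165,.182):
    xs=np.arange(0,90);e=[np.hypot(*(proj(d["top"],pose(v,np.array([[x/1000,.08,z]])))[0]-u)) for x in xs];print(z,xs[np.argmin(e)],min(e))
u=(np.array([(82,209),(125,202),(165,195)])+.5)/5-.5+[260,150]
xs=np.arange(0,90);e=[np.abs(proj(d["top"],pose(v,np.array([[x/1000,y,.245] for y in(.105,.08,.055)])))-u).mean() for x in xs];print("plate",xs[np.argmin(e)],min(e))
E
```

```text
[ 0.57732972 -0.01749936  0.22021245] [[-0.2, 0.0], [0.9, 0.7], [0.1, -1.5], [-1.3, -0.3], [-0.1, 2.1], [0.4, 1.6], [-0.8, 0.3], [-0.3, -1.7], [-2.0, -0.5], [0.6, 0.1]]
top 42 0.32260200668729916
side 41 0.09160389106993429
0.16 60 0.07256229372859006
0.165 60 0.17432905337277863
0.182 58 0.32877433051794674
plate 62 1.291492835278201
```

```bash
cat >> h.py <<'E'
from scipy.spatial.transform import Rotation as R
v=np.load("rail.npy")
def W(p): return R2(v[2])@(np.array(p)/1000.)+[v[0],v[1],0]   # rail mm -> world m
def path(s):
    """s mm from corner-1 start (neg = on first leg) -> rod axis point (rail mm), heading yaw, slope"""
    q=45*np.pi/2; z=130+30*np.clip(s/(2*q+70),0,1); sl=30/(2*q+70) if 0<s<2*q+70 else 0
    if s<0: return [-30-s,-80,z],np.pi,0
    if s<q: a=s/45; return [-30-45*np.sin(a),-35-45*np.cos(a),z],np.pi-a,sl
    if s<q+70: return [-75,-35+s-q,z],np.pi/2,sl
    if s<2*q+70: a=(s-q-70)/45; return [-30-45*np.cos(a),35+45*np.sin(a),z],np.pi/2-a,sl
    return [-30+s-2*q-70,80,z],0.,0
S2=90*np.pi/2+70
def tcp(p,yaw,flip=0,tilt=0):
    """grasp point p (rail mm), ring heading yaw, tool leaning so z gains +heading by tilt"""
    r=R.from_euler("z",v[2]+yaw)*R.from_euler("y",-tilt)*R.from_euler("x",np.pi)*R.from_euler("z",flip*np.pi)
    return W(p)-.155*r.as_matrix()[:,2], r.as_quat()
E
python3 - <<'E'
from h import *
from rig import manip
def ik(p,q):
    j=manip.inverse_kinematics(p,q);return None if j is None else np.round(j,2)
for fl in(0,1):
    for s in(-72,-10,35,70,105,140,175,211,280):
        p,y,sl=path(s);print(fl,s,ik(*tcp(p,y,fl)))
    for t in(.6,.7): print("tilt",t,ik(*tcp([46,80,154],0,fl,t)))
print(R.from_quat(tcp([0,0,0],0,0,.7)[1]).as_matrix()[:,2])
fl=0
p,q=tcp([41,-80,124+170],np.pi,1)
if ik(p,q) is None: p,q=tcp([41,-80,294],np.pi,0)
print(p,ik(p,q))
E
```

```text
0 -72 [ 0.54  0.81 -0.8   1.62  0.66  1.    1.32]
0 -10 [ 0.59  0.72 -0.77  1.78  0.63  0.9   1.33]
0 35 [ 0.59  0.64 -0.73  1.89  0.58  0.83  0.57]
0 70 [ 0.46  0.56 -0.59  1.96  0.45  0.75 -0.16]
0 105 [ 0.4   0.54 -0.6   1.98  0.44  0.75 -0.24]
0 140 [ 0.35  0.53 -0.61  2.    0.44  0.75 -0.31]
0 175 [ 0.22  0.51 -0.54  1.98  0.38  0.75 -1.08]
0 211 [ 0.1   0.52 -0.42  1.91  0.3   0.77 -1.83]
0 280 [ 0.04  0.61 -0.37  1.73  0.28  0.85 -1.8 ]
tilt 0.6 [-0.02  0.49 -0.24  2.19  2.5   0.17  2.26]
tilt 0.7 [ 0.15  0.53 -0.45  2.25  2.59  0.36  2.21]
1 -72 [ 0.19  0.69 -0.22  1.64  0.19  0.83 -1.46]
1 -10 [ 0.22  0.61 -0.21  1.8   0.18  0.74 -1.44]
1 35 [ 0.08  0.55 -0.01  1.92  0.01  0.67 -2.06]
1 70 [-0.35  0.57  0.51  2.   -0.43  0.68 -2.48]
1 105 [-0.53  0.59  0.67  2.03 -0.55  0.71 -2.43]
1 140 [-0.62  0.57  0.69  2.05 -0.56  0.71 -2.49]
1 175 [ 0.68  0.82 -1.28  1.96  0.9   1.1   1.6 ]
1 211 [ 0.4   0.63 -0.86  1.89  0.61  0.9   1.04]
1 280 [ 0.37  0.75 -0.9   1.71  0.67  1.02  1.02]
tilt 0.6 [ 0.14  0.52 -0.45  2.19  2.15  0.23 -0.49]
tilt 0.7 [ 0.7   0.88 -1.27  2.23  2.01  0.8  -0.08]
[ 0.62866052  0.14072094 -0.76484219]
[ 0.63481457 -0.08661153  0.449     ] [ 0.25  0.52 -0.32  1.49  0.17  1.16 -1.45]
```

```bash
python3 - <<'E'
from h import *
from rig import manip
import cv2
p,q=tcp([41,-80,124+170],np.pi,0)
manip.move_ptp(p,q)
s=manip.snapshot("wrist");pickle.dump(s,open("w1.pkl","wb"))
cv2.imwrite("pics/w1.png",s["color"]);o=manip.get_obs();print(o["t"],o["qpos"].round(2) if hasattr(o["qpos"],"round") else o["qpos"])
for P in([41,-80,154],[-110,-110,40],[140,-110,40],[-110,110,40],[100,-80,142],[125,80,172],[-30,-80,135],[-75,0,150]): print(P,proj(s,W(P)).round(0))
E
```

```text
2.5917 [ 0.56  0.62 -0.84  1.47  0.47  1.26  1.46]
[41, -80, 154] [[321. 193.]]
[-110, -110, 40] [[296.  50.]]
[140, -110, 40] [[301. 236.]]
[-110, 110, 40] [[475.  49.]]
[100, -80, 142] [[321. 242.]]
[125, 80, 172] [[477. 277.]]
[-30, -80, 135] [[321. 119.]]
[-75, 0, 150] [[411.  66.]]
```

View pics/w1.png

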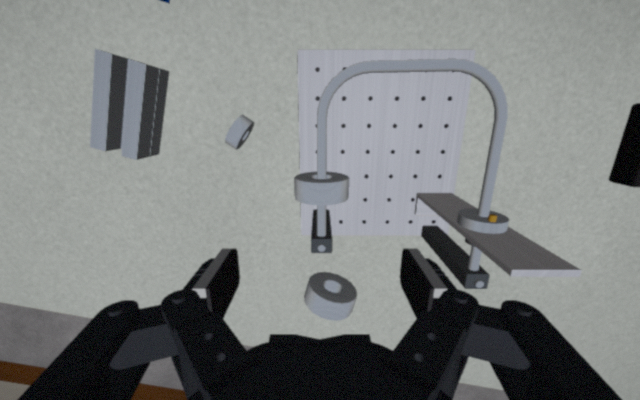

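The predicted features fall within a few pixels: ring at (321,187), post top at (321,248), stage corners at (299,50) and (473,51). I'll refine with an enlarged crop.

```bash
python3 - <<'E'
import cv2
a=cv2.imread("pics/w1.png")[40:300,280:520]
cv2.imwrite("pics/w1c.png",cv2.resize(a[:,:],None,fx=2.3,fy=2.3,interpolation=cv2.INTER_CUBIC))
a=cv2.imread("pics/w1.png")[160:300,280:520]
cv2.imwrite("pics/w1c.png",cv2.resize(a,None,fx=3.3,fy=3.3,interpolation=cv2.INTER_CUBIC))
E
```

```text
(no output)
```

View pics/w1c.png

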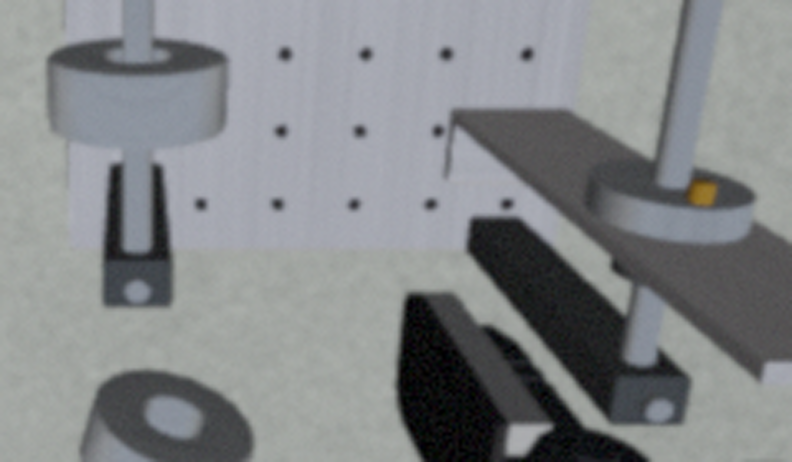

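```bash
python3 - <<'E'
from h import *
s=pickle.load(open("w1.pkl","rb"))
f=lambda c:(np.array(c)+.5)/3.3-.5+[280,160]
xs=np.arange(0,90.)
def fit(c,y,z,n):
    P=np.array([proj(s,W([x,y,z]))[0] for x in xs]);e=np.hypot(*(P-f(c)).T);print(n,xs[e.argmin()],e.min().round(2),(P-f(c))[e.argmin()].round(2))
fit((137,57),-80,124,"ring-12");fit((137,147),-80,154,"ring+12 top");fit((137,40),-80,154,"ring-12 top")
fit((672,189),80,160,"boss");fit((672,240),80,182,"boss+10 top")
print(f((690,0)),proj(s,W([0,80,160])),proj(s,W([-20,80,160])),proj(s,W([-75,0,145])))
E
```

```text
ring-12 31.0 0.51 [-0.49 -0.12]
ring+12 top 53.0 0.53 [-0.35  0.39]
ring-12 top 19.0 0.56 [-0.4  -0.39]
boss 64.0 2.34 [-2.31 -0.39]
boss+10 top 73.0 9.34 [9.22 1.54]
[488.74242424 159.65151515] [[492.63216622 152.08889419]] [[496.63169772 129.96650513]] [[409.15395615  66.62120107]]
```

```bash
python3 - <<'E'
from h import *
from rig import manip
p,q=tcp([40,-80,122],np.pi,0)
print(manip.move_straight(p,v=.12,attitude=q,threshold=12))
o=manip.get_obs();print(o["t"],o["position"]-p,np.round(o["force"],1))
manip.move_gripper(.07);o=manip.get_obs();print(np.round(o["force"],1),o["finger_gap"])
manip.move_gripper(.05)
o=manip.get_obs();print(o["t"],np.round(o["force"],1),np.round(o["wrist_torque"],2),o["finger_gap"],o["grip_force"])
E
```

```text
False
4.175 [ 2.01991134e-04 -2.28343449e-05  6.77791207e-04] [-0.8  1.5  0.4]
[ 0.3 -0.4  0. ] 0.06977186057227007
4.75 [-2.3 -1.2  8.8] [-0.19  0.57  0.06] 0.05938864685439635 62.25980677641928
```

```bash
cat >> h.py <<'E'
def probe(manip,d,L=10,thr=4,v_=.015):
    """move up to L mm along rail direction d until force changes by thr; return travelled mm"""
    p0=np.array(manip.get_obs()["position"]);dw=R2(v[2])@np.array(d,float)
    hit=manip.move_straight(p0+dw*L/1000,v=v_,threshold=thr)
    o=manip.get_obs();return hit,round(float((np.array(o["position"])-p0)@dw*1000),2),np.round(o["force"],1)
E
python3 - <<'E'
from h import *
from rig import manip
p0,q=tcp([40,-80,122],np.pi,0)
def mv(dx,dy,dz): manip.move_straight(p0+R2(v[2])@np.array([dx,dy,dz])/1000,v=.03)
mv(0,0,6);o=manip.get_obs();print("lift6",np.round(o["force"],1),o["position"]-p0)
for d in((0,1,0),(0,-1,0),(0,0,1),(0,0,-1)):
    print(d,probe(manip,d));mv(0,0,6)
print(manip.get_obs()["t"],np.round(manip.get_obs()["force"],1))
E
```

```text
lift6 [-0.4  0.5 -4. ] [-5.35671189e-05  3.67859044e-06  5.97494832e-03]
(0, 1, 0) (True, 7.01, array([ 1.4, -1.8, -1.5]))
(0, -1, 0) (True, 4.99, array([ 0.1,  2.1, -2.4]))
(0, 0, 1) (True, 6.65, array([ 0.3, -0.6, -4. ]))
(0, 0, -1) (True, 4.79, array([-0.8,  0.1,  6.7]))
8.4333 [-0.2  0.5 -4.4]
```

```bash
python3 - <<'E'
import numpy as np
v=np.load("rail.npy");v[:2]+=.001*np.array([-np.sin(v[2]),np.cos(v[2])]);np.save("rail.npy",v)
E
cat >> h.py <<'E'
def follow(manip,ss,sp=.03,off=(0,0,-1),thr=15):
    """carry the ring, centred on the rod, through arc positions ss; stop on a hard contact"""
    mx=0
    for s in ss:
        p,y,sl=path(s);P,q=tcp(np.array(p)+off,y,0,sl)
        hit=manip.move_straight(P,v=sp,attitude=q,threshold=thr)
        f=np.array(manip.get_obs()["force"])+[0,0,4];mx=max(mx,np.linalg.norm(f))
        if hit or np.linalg.norm(f)>15: print("STOP",s,hit,f.round(1));return False
    print("done",ss[-1],"max F",round(mx,1),"t",manip.get_obs()["t"]);return True
E
python3 - <<'E'
from h import *
from rig import manip
q1=45*np.pi/2
if follow(manip,[-68,-3],.05) and follow(manip,list(np.linspace(2,q1,11))+[q1+20]):
    for d in((1,0,0),(-1,0,0),(0,0,1),(0,0,-1)):
        p0=np.array(manip.get_obs()["position"]);print(d,probe(manip,d));manip.move_straight(p0,v=.03)
print(manip.get_obs()["t"],manip.get_obs()["finger_gap"])
E
```

```text
done -3 max F 1.3 t 10.1333
done 90.68583470577035 max F 1.2 t 15.7583
(1, 0, 0) (True, 4.98, array([ 0. , -0.8, -3.6]))
(-1, 0, 0) (True, 7.38, array([ 4.2,  0.3, -1.1]))
(0, 0, 1) (True, 5.92, array([-1.4,  0. , -3.8]))
(0, 0, -1) (True, 5.93, array([-1.4, -0.5,  8.3]))
19.0833 0.05826115496404435
```

```bash
python3 - <<'E'
import numpy as np
v=np.load("rail.npy");v[:2]-=.0012*np.array([np.cos(v[2]),np.sin(v[2])]);np.save("rail.npy",v)
E
python3 - <<'E'
from h import *
from rig import manip
q1=45*np.pi/2
if follow(manip,[q1+22,q1+69]) and follow(manip,list(np.linspace(q1+73,S2,11))+[S2+3,S2+25]):
    for d in((0,1,0),(0,-1,0),(0,0,1),(0,0,-1)):
        p0=np.array(manip.get_obs()["position"]);print(d,probe(manip,d));manip.move_straight(p0,v=.03)
o=manip.get_obs();print(o["t"],o["finger_gap"],np.round(o["qpos"],2))
for t in(.5,.6,.7,.8):
  for fl in(0,1):
    print(t,fl,[np.round(j,2).tolist() if (j:=manip.inverse_kinematics(*tcp([x,80,z],0,fl,t))) is not None else None for x,z in((-5,154),(50,154))])
E
```

```text
done 139.68583470577033 max F 1.7 t 21.0667
done 236.3716694115407 max F 2.1 t 27.2
(0, 1, 0) (True, 6.53, array([ 1.1, -1.6, -1.5]))
(0, -1, 0) (True, 6.07, array([ 0.5,  2.5, -2.2]))
(0, 0, 1) (True, 5.92, array([ 0.6, -0.8, -4.5]))
(0, 0, -1) (True, 5.64, array([0.1, 0.1, 7.4]))
30.5417 0.05872022903763178 [-0.27  0.53  0.08  1.87 -0.06  0.75 -1.51]
0.5 0 [[-0.51, 0.46, 0.38, 2.27, 4.34, 0.18, 0.34], None]
0.5 1 [[0.46, 0.55, -0.86, 2.22, 1.59, 0.4, 0.1], [0.05, 0.5, -0.34, 2.11, 1.28, 0.16, 0.34]]
0.6 0 [[-0.18, 0.44, -0.04, 2.33, 3.1, 0.22, 1.63], [-0.35, 0.5, 0.18, 2.2, 3.65, 0.18, 1.05]]
0.6 1 [[0.2, 0.47, -0.5, 2.31, 2.33, 0.28, -0.69], [0.23, 0.54, -0.56, 2.18, 2.02, 0.28, -0.34]]
0.7 0 [[-0.18, 0.46, -0.04, 2.39, 3.12, 0.41, 1.6], [-0.18, 0.51, -0.04, 2.26, 3.11, 0.33, 1.62]]
0.7 1 [[0.03, 0.47, -0.3, 2.38, 2.86, 0.41, -1.23], [0.03, 0.52, -0.3, 2.25, 2.76, 0.34, -1.13]]
0.8 0 [None, [-0.18, 0.54, -0.04, 2.32, 3.13, 0.52, 1.6]]
0.8 1 [None, [-0.05, 0.54, -0.21, 2.32, 2.99, 0.52, -1.36]]
```

```bash
python3 - <<'E'
from h import *
from rig import manip
import cv2
ok=follow(manip,[S2+45],.04,thr=6)
if ok:
    print(probe(manip,(0,0,-1),7,3))
    manip.move_gripper(.085)
    p=np.array(manip.get_obs()["position"]);print(np.round(manip.get_obs()["force"],1))
    manip.move_straight(p+[0,0,.13],v=.2)
    for t,fl in((.65,0),(.65,1)):
        for x,z in((15,156),(15,276),(52,156)):
            j=manip.inverse_kinematics(*tcp([x,80,z],0,fl,t));print(t,fl,x,z,None if j is None else np.round(j,2).tolist())
    s=manip.snapshot("side");cv2.imwrite("pics/s2.png",cv2.resize(s["color"][130:250,230:390],None,fx=5,fy=5,interpolation=cv2.INTER_CUBIC))
print(manip.get_obs()["t"])
E
```

```text
done 256.37166941154067 max F 1.2 t 31.2
(True, 6.12, array([-0.4,  0.2,  6.3]))
[ 0.1 -0.1  0.1]
0.65 0 15 156 [-0.18, 0.46, -0.04, 2.31, 3.11, 0.28, 1.62]
0.65 0 15 276 None
0.65 0 52 156 [-0.18, 0.49, -0.04, 2.22, 3.09, 0.23, 1.63]
0.65 1 15 156 [0.25, 0.51, -0.57, 2.29, 2.38, 0.35, -0.72]
0.65 1 15 276 [0.37, 0.26, -0.67, 2.19, 1.08, 0.19, 0.54]
0.65 1 52 156 [0.17, 0.53, -0.48, 2.21, 2.35, 0.29, -0.68]
32.8667
```

View pics/s2.png

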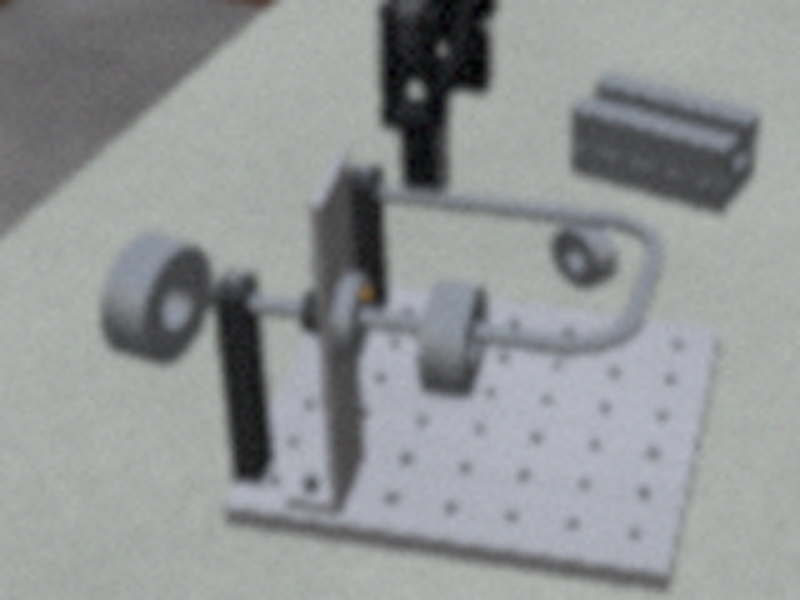

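```bash
python3 - <<'E'
from h import *
from rig import manip
p=np.array(manip.get_obs()["position"])
manip.move_straight(p+R2(v[2])@[-.05,0,.05],v=.2)
done=False
for x,z in((15,250),(15,235),(5,235),(15,225)):
    try: manip.move_ptp(*tcp([x,80,z],0,1,.65));done=True;print("pre",x,z);break
    except manip.MotionError as e: print(x,z,e)
o=manip.get_obs();print(o["t"],np.round(o["qpos"],2),np.round(o["force"],1))
if done:
    P,q=tcp([15,80,157],0,1,.65)
    try: print(manip.move_straight(P,v=.06,attitude=q,threshold=8))
    except manip.MotionError as e: print(e)
o=manip.get_obs();print(o["t"],np.round(o["qpos"],2),np.round(o["force"],1))
E
```

```text
pre 15 250
34.9083 [ 0.34  0.31 -0.66  2.22  1.49  0.19  0.14] [ 0.4 -0.7 -0.2]
False
36.6083 [ 0.46  0.58 -0.86  2.28  2.12  0.46 -0.4 ] [ 0.7 -0.8  0.8]
```

```bash
python3 - <<'E'
from h import *
from rig import manip
manip.move_gripper(.05)
o=manip.get_obs();print(o["t"],np.round(o["force"],1),o["finger_gap"],o["grip_force"])
print(probe(manip,(0,0,1),2,6))
print(probe(manip,(1,0,0),22,8,.03))
o=manip.get_obs();print(o["t"],np.round(o["qpos"],2),np.round(o["force"],1))
print(probe(manip,(1,0,0),40,6,.015))
o=manip.get_obs();print(o["t"],np.round(o["force"],1),np.round(R2(-v[2])@(W([0,0,0])*-1+o["position"])*1000,1))
E
```

```text
36.9833 [-8.9 -3.2 13.8] 0.059180607059986554 60.39885152131319
(True, 1.16, array([-0. ,  0.1, -3.3]))
(False, 21.87, array([-0.8, -0.1, -3.5]))
38.075 [ 0.43  0.59 -0.82  2.23  2.08  0.43 -0.35] [-0.8 -0.1 -3.5]
(True, 15.41, array([ 1.4, -0.5, -1.7]))
39.3417 [ 1.4 -0.5 -1.7] [-42.   80.  281.5]
```

```bash
python3 - <<'E'
from h import *
from rig import manip
import cv2
print(probe(manip,(1,0,0),6,8,.01))
o=manip.get_obs();print(np.round(o["force"],1))
print(probe(manip,(0,0,-1),3,3,.01))
print(probe(manip,(1,0,0),3,8,.01))
s=manip.snapshot("side");cv2.imwrite("pics/s3.png",cv2.resize(s["color"][150:220,250:350],None,fx=7,fy=7,interpolation=cv2.INTER_CUBIC))
o=manip.get_obs();print(o["t"],np.round(o["force"],1),np.round(R2(-v[2])@(W([0,0,0])*-1+o["position"])*1000,1))
E
```

```text
(True, 0.3, array([-3.8, -0.5,  6.1]))
[-3.8 -0.5  6.1]
(True, 0.28, array([-9.4, -2.7, 14. ]))
(True, 0.1, array([-8. , -2.7, 12.5]))
40.0667 [-6.6 -2.3 12.3] [-41.7  80.1 281.3]
```

View pics/s3.png

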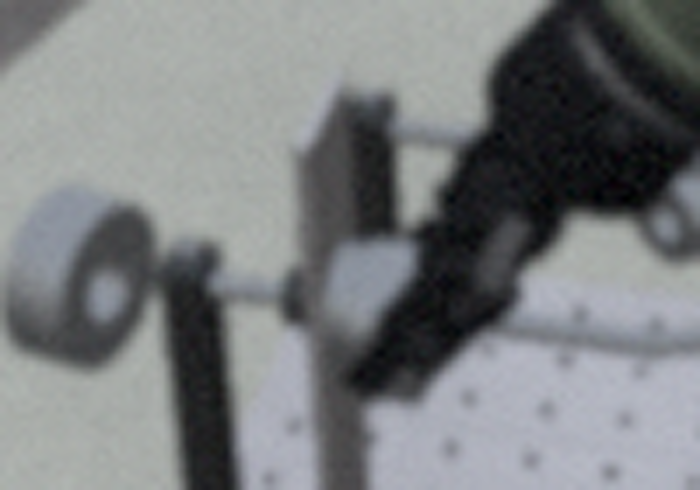

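```bash
python3 - <<'E'
from h import *
from rig import manip
import cv2
manip.move_gripper(.085)
p=np.array(manip.get_obs()["position"]);print(np.round(manip.get_obs()["force"],1))
manip.move_straight(p+R2(v[2])@[-.01,0,.09],v=.12)
s=manip.snapshot("side");w=manip.snapshot("wrist");print(manip.get_obs()["t"])
a=cv2.resize(s["color"][150:220,260:340],None,fx=6,fy=6,interpolation=cv2.INTER_CUBIC)
c=proj(w,W([52,80,160]))[0].astype(int);print(c)
x0,y0=np.clip(c-[60,70],0,[520,260])
b=cv2.resize(w["color"][y0:y0+140,x0:x0+100],(300,420),interpolation=cv2.INTER_CUBIC)
cv2.imwrite("pics/s4.png",np.hstack([a,b]))
pickle.dump((s,w),open("s4.pkl","wb"))
E
```

```text
[-0.9  0.1  0.6]
41.6833
[319 158]
```

View pics/s4.png

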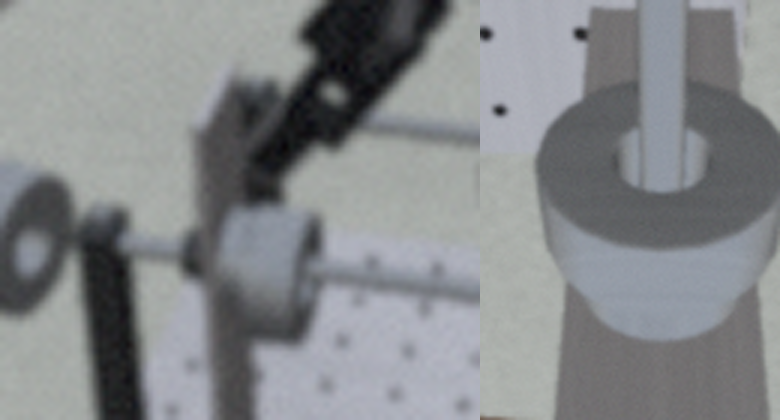

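```bash
python3 - <<'E'
from h import *
import cv2
from scipy.optimize import least_squares
s,w=pickle.load(open("s4.pkl","rb"))
g=cv2.GaussianBlur(cv2.cvtColor(w["color"],cv2.COLOR_BGR2GRAY),(3,3),0)
# scale of crop: x 3.0, y 3.0 ; crop origin (259,88). outer face edge radial search about the face centre
c=np.array([259+182/3.,88+165/3.]);print(c,g[int(c[1])+18,int(c[0])],g[int(c[1])+35,int(c[0])])
pts=[]
for a in np.radians(np.r_[-75:255:6]):      # image angle, skip the rod at the top
    if abs(np.sin(a)+1)<.06: continue
    r=np.arange(20,55,.25);u=c+np.outer(r,[np.cos(a),np.sin(a)]);L=cv2.remap(g,u[:,:1].astype("f4"),u[:,1:].astype("f4"),1)[:,0].astype(float)
    d=np.abs(np.gradient(cv2.GaussianBlur(L[:,None],(1,9),2)[:,0]));
    e=cv2.ellipse2Poly  # unused
    pts.append((a,u[d.argmax()],d.max()))
P=np.array([p[1] for p in pts if p[2]>1.2]);
th=np.linspace(0,2*np.pi,721)
def rim(q):
    x,y,z,pit,yaw=q;C=np.c_[0*th-12,30*np.cos(th),30*np.sin(th)]@R.from_euler("zy",[yaw,pit]).as_matrix().T+[x,y,z]
    return proj(w,np.array([W(k) for k in C]))
def res(q):
    o=rim(q);return np.r_[np.min(np.hypot(P[:,None,0]-o[:,0],P[:,None,1]-o[:,1]),1),(np.array(q[:3])-[52,80,154])/3*np.array([.3,.3,1])]
r=least_squares(res,[52,80,154,0,0],loss="soft_l1",f_scale=.5,x_scale=[1,1,1,.03,.03],diff_step=1e-3)
print(r.x.round(3),len(P),np.median(r.fun).round(2),np.max(r.fun[:-3]).round(1))
for pit in(-.15,-.1,-.05,0,.05,.1,.15):
    rr=least_squares(lambda q:res([*q[:3],pit,q[3]]),[52,80,154,0],loss="soft_l1",f_scale=.5);print(pit,rr.x.round(2),rr.cost.round(2))
E
```

```text
[319.66666667 143.        ] 94 155
[ 5.2258e+01  7.9625e+01  1.5318e+02 -1.6000e-02 -9.0000e-03] 54 0.65 21.5
-0.15 [ 4.1000e+01  7.9610e+01  1.6807e+02 -1.0000e-02] 99.9
-0.1 [ 4.5940e+01  7.9490e+01  1.6174e+02 -1.0000e-02] 87.57
-0.05 [ 5.0340e+01  7.9610e+01  1.5602e+02 -1.0000e-02] 79.12
0 [ 5.2980e+01  7.9560e+01  1.5201e+02 -1.0000e-02] 76.95
0.05 [ 5.3970e+01  7.9500e+01  1.4942e+02 -1.0000e-02] 79.9
0.1 [ 5.5630e+01  7.9530e+01  1.4627e+02 -1.0000e-02] 84.89
0.15 [ 56.2   79.58 144.09  -0.  ] 90.13
```

```bash
python3 - <<'E'
from h import *
from rig import manip
p=np.array(manip.get_obs()["position"])
for d in([-.03,0,.03],[0,0,.04],[-.02,0,.01]):
    try: manip.move_straight(p+R2(v[2])@d,v=.08);break
    except manip.MotionError as e: print(e)
manip.sleep(.5);o=manip.get_obs();print(o["t"],np.round(o["force"],1))
print(manip.finish_job())
E
```

```text
42.8583 [ 0.3  1.  -0.1]
the job is handed in; nothing more can be done
None
```

I slid the ring round both corners, left it hanging against the stop with the gripper clear, and handed the job in at about 43 s. Touch and the last camera fit put it flush and within about 0.02 rad of the leg. I could not see the sensing pin itself, and no verdict came back.

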